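# Stow found spectacle cases in the lost-property show case

### The arm

A 6-joint arm with a two-finger parallel gripper is mounted at the origin on the work surface. World frame = base frame: x ahead of the robot, y to its left, z up, the work surface at z = 0. Lengths are in mm, angles in rad, forces in N, time in s.
With the tool pointing down it reaches from about 300 to 875 mm from the base axis. Payload 4.2 kg.
Tool frame: the origin (TCP) lies at the very end of the fingers, on their centre line; the grasp point (between the pads) lies 19 mm behind it (robot.grip_point_offset is the distance from the TCP to the grasp point, in mm); z points along the fingers, y is the line along which they close (so a half turn about z gives the same grasp; the last joint's range is limited). The gripper opens to 85 mm and grips with 20 to 120 N. Pads are 22 mm wide; open, the fingers measure 114 mm over their backs; the gripper's body (76 mm by 85 mm) begins 54 mm behind the grasp point. The pads swing forward as they close: fully open they stand 13 mm farther back than shut.
Start: joints at [-1.366, 0.32, 1.565, -0, 1.257, -0.02], TCP at [128.176, -560.546, 231.338] pointing down, gripper open.
Joint ranges: [-3.11, 3.11], [-0.84, 2.01], [0.21, 2.61], [-1.34, 4.49], [0.05, 2.63], [-2.56, 2.56]. Speed limits (rad/s): [2.57, 2.57, 3.14, 3.14, 3.14, 3.14].

### API

Orientations are given as a rotation vector (axis times angle).
In Python, from plant import robot gives the robot as it stands.
- The arm moves only by the tool arm_command, never from a script. Its argument "motion" is a list that holds one entry, the list of rows, each a list of 7 numbers: the shift along the tool's x, y, z in mm, then the turn, a rotation vector about the tool's x, y, z in degrees, then the closure, from 0 (fully open) to 1 (shut). In form: [[[x, y, z, rx, ry, rz, claw], ...]]. A call has 1 to 20 rows; each row is the pose to reach, as a shift and turn from the pose commanded when the call began, along the tool's axes at that moment; what a row does not reach only later rows make up. A row lasts 1/12 s, in which the tool goes at most 41.7 mm and 7.16 degrees, less where a joint would pass 70% of its speed; a pose out of reach is approached as far as the arm can. A call with a gripper value outside its range is refused whole. The fingers move at their own pace and stop on an object; the grip force is fixed at half the most. Time passes only in rows, so rows that repeat a pose let the fingers close. It gives the time, the measured TCP pose, the force, the opening and the grip force at its end, in the units of the state.
- robot.get_state(): the state, without advancing time (a new reading comes with each control period).
- robot.get_image(name): name is "scene" or "top" or "wrist"; returns (picture, depth): 400x640x3 uint8, red, green, blue; 400x640 float32, mm along the optical axis (not along the pixel's ray), 0 where there is no reading.
- robot.camera_info(name): a dict with "intrinsics" (3x3 intrinsics, pixels), "rvec" (rotation vector, rad) and "tvec" (3), from world to camera coordinates, as OpenCV has them; the wrist camera has in their place "T_tool_cam" (4x4, takes a point from camera to tool coordinates, whose origin is the TCP and whose axes are the flange's). Camera axes: x right, y down, z forward; pixel columns grow to the right and rows downward; lengths in mm; the calibration is good to about 2 mm. A picture is of the moment at which its call begins: read the wrist's pose just before it. camera_info takes no time and is no camera call.
- robot.hand_in(): hands the job in; it is judged then, once.
Trained networks look in the newest picture that a camera, given by its name, has taken for a name from the list of things; names that differ only in an ending like _2 or _b are one class to them, and where a whole thing is asked for, a point or a joint stands for the part that bears it (a point fixed in the world has none). Each returns a list of dicts, best first, with "score" (0 to 1); they miss things now and then, are a little off and sometimes report something else, mostly with a low value. They report only what shows in the picture. A call takes as long as a camera call. They do not tell look-alikes from the thing itself.
- robot.spot_in(camera, label): "box" ([left, top, right, bottom] in pixels, round what is visible of it).
- robot.silhouettes(camera, label): "region" (400x640 bool, what is visible of it) and "box" ([left, top, right, bottom] in pixels, round what is visible of it).
- robot.landmark_of(camera, label): "xy" ([column, row] in pixels: a listed point, or the origin of a listed thing).
The state is a dict: "time": time; "joints": joint angles; "dq": joint speeds; "joint_torque": joint torques, N m; "position": TCP position; "tool_rot": TCP orientation; "ft_force": force on the tool from outside, world axes, zero at the start; "wrist_torque": the same for the moment, N m; "width": finger opening in mm; "grip_force": force on a finger pad.
Only numpy, scipy, OpenCV 4.12 (cv2) and the standard library are available. Lean on these libraries where they do the work, as an engineer would, in place of code of your own. Each camera call takes 0.05 s, during which the arm holds its last target. There are 200 camera calls.

### The job

Lay the blue and the red spectacle case from the counter one at a time into the two free pockets of the sloping show case, each flat on its pocket's floor and not dropped in. Then lower the clear lid gently until it rests fully shut. Leave the brown case and the other things on the counter where they are.

Things in the scene. Friction and masses are not known exactly. Their poses are not given: they have to be found in the camera images.
- case_blue: blue clamshell spectacle case lying flat on the counter, 158 mm long (its x) by 52 mm wide (y) by 42 mm high (z), 0.12 kg; origin: centre of its underside; either end may point up the slope
- case_red: red clamshell spectacle case lying flat on the counter, 158 mm long (its x) by 52 mm wide (y) by 42 mm high (z), 0.12 kg; origin: centre of its underside; either end may point up the slope
- case_brown: brown spectacle case of the same size, already lying in one of the three pockets (always in pocket_c, whichever place that has); leave it
- pocket_a: a pocket of the foam insert, 166 mm long (x) by 60 mm wide (y), walls 24 mm high with a 56 mm finger gap, open to the floor, mid-way along each long side. Fixed. Origin: centre of its floor; x runs up the slope, away from the robot; z is the floor's outward normal, tilted 30 degrees from vertical towards the robot. Free at the start.
- pocket_b: a pocket of the foam insert, 166 mm long (x) by 60 mm wide (y), walls 24 mm high with a 56 mm finger gap, open to the floor, mid-way along each long side. Fixed. Origin: centre of its floor; x runs up the slope, away from the robot; z is the floor's outward normal, tilted 30 degrees from vertical towards the robot. Free at the start.
- pocket_c: a pocket of the foam insert, 166 mm long (x) by 60 mm wide (y), walls 24 mm high with a 56 mm finger gap, open to the floor, mid-way along each long side. Fixed. Origin: centre of its floor; x runs up the slope, away from the robot; z is the floor's outward normal, tilted 30 degrees from vertical towards the robot. Holds the brown case.
- showcase: show case: white sloping tray on a grey wedge foot, 312 mm wide (y), 220 mm deep (x). Origin: centre of its underside. Low front edge to its -x, rear edge 159 mm high. Three pockets side by side, 88 mm apart in y, floor centres 62 mm above the counter at x = 0. Tray walls rise 48 mm above the floors, 62 mm from an outer pocket's centre line
- lid (a joint): angle of the clear lid: 0 = fully shut on its stop, parallel to the pocket floors and 49 mm above them; about 1.5 = standing open at right angles to them, leaning 30 degrees towards the robot over the pockets' far ends, its top 370 mm above the counter. Its hinge is stiff (0.55 N m friction, lid 0.34 kg): the lid stays where it is left and is pushed shut at its bar with about 1 to 5 N
- lid_hinge (a point): middle of the lid's hinge line, which is parallel to the show case's y axis. Its axes turn with the lid: x points from the lid's free edge to the hinge, z out of the lid's outer face (upward when shut)
- lid_bar (a point): middle of the outer face of the aluminium bar along the lid's free edge (bar 40 mm wide, 8 mm thick, 312 mm long), 210 mm from the hinge line and 8 mm outside it; same axes as lid_hinge. A black tab sticks out 11 mm beyond the bar
- stapler: black stapler, 145 x 38 x 48 mm; bystander
- pen_cup: dark pen cup with pens, 80 mm across, 100 mm high, pens to 145 mm; bystander
- flask: green drinking flask, 68 mm across, 190 mm high; bystander
- phone: black phone lying flat, 148 x 72 x 9 mm; bystander
- wallet: dark brown wallet, 112 x 88 x 20 mm; bystander
There are look-alikes about, which are no part of the job. Several things have the shape of the case_blue; the one meant has the colours described above.

How it is judged (in metres and radians):
On the way, in this order (a step that is already met when the one before it is completed fails the run):
1. one of the two cases lies released in a pocket, the lid still open ((((x of case_blue in the frame of pocket_a between -0.01 and 0.01 m and y of case_blue in the frame of pocket_a between -0.01 and 0.01 m and z of case_blue in the frame of pocket_a between -0.005 and 0.006 m and angle between the z axis of case_blue and the z axis of pocket_a, either way round below 0.12 rad and angle between the x axis of case_blue and the x axis of pocket_a, either way round below 0.15 rad and contact force between the fingers and case_blue below 0.05 N and linear speed of case_blue below 0.03 m/s) or (x of case_blue in the frame of pocket_b between -0.01 and 0.01 m and y of case_blue in the frame of pocket_b between -0.01 and 0.01 m and z of case_blue in the frame of pocket_b between -0.005 and 0.006 m and angle between the z axis of case_blue and the z axis of pocket_b, either way round below 0.12 rad and angle between the x axis of case_blue and the x axis of pocket_b, either way round below 0.15 rad and contact force between the fingers and case_blue below 0.05 N and linear speed of case_blue below 0.03 m/s) or (x of case_blue in the frame of pocket_c between -0.01 and 0.01 m and y of case_blue in the frame of pocket_c between -0.01 and 0.01 m and z of case_blue in the frame of pocket_c between -0.005 and 0.006 m and angle between the z axis of case_blue and the z axis of pocket_c, either way round below 0.12 rad and angle between the x axis of case_blue and the x axis of pocket_c, either way round below 0.15 rad and contact force between the fingers and case_blue below 0.05 N and linear speed of case_blue below 0.03 m/s)) or ((x of case_red in the frame of pocket_a between -0.01 and 0.01 m and y of case_red in the frame of pocket_a between -0.01 and 0.01 m and z of case_red in the frame of pocket_a between -0.005 and 0.006 m and angle between the z axis of case_red and the z axis of pocket_a, either way round below 0.12 rad and angle between the x axis of case_red and the x axis of pocket_a, either way round below 0.15 rad and contact force between the fingers and case_red below 0.05 N and linear speed of case_red below 0.03 m/s) or (x of case_red in the frame of pocket_b between -0.01 and 0.01 m and y of case_red in the frame of pocket_b between -0.01 and 0.01 m and z of case_red in the frame of pocket_b between -0.005 and 0.006 m and angle between the z axis of case_red and the z axis of pocket_b, either way round below 0.12 rad and angle between the x axis of case_red and the x axis of pocket_b, either way round below 0.15 rad and contact force between the fingers and case_red below 0.05 N and linear speed of case_red below 0.03 m/s) or (x of case_red in the frame of pocket_c between -0.01 and 0.01 m and y of case_red in the frame of pocket_c between -0.01 and 0.01 m and z of case_red in the frame of pocket_c between -0.005 and 0.006 m and angle between the z axis of case_red and the z axis of pocket_c, either way round below 0.12 rad and angle between the x axis of case_red and the x axis of pocket_c, either way round below 0.15 rad and contact force between the fingers and case_red below 0.05 N and linear speed of case_red below 0.03 m/s))) and value of joint lid above 1 rad), for 0.2 s.
2. both cases lie released in pockets, the lid still open (((x of case_blue in the frame of pocket_a between -0.01 and 0.01 m and y of case_blue in the frame of pocket_a between -0.01 and 0.01 m and z of case_blue in the frame of pocket_a between -0.005 and 0.006 m and angle between the z axis of case_blue and the z axis of pocket_a, either way round below 0.12 rad and angle between the x axis of case_blue and the x axis of pocket_a, either way round below 0.15 rad and contact force between the fingers and case_blue below 0.05 N and linear speed of case_blue below 0.03 m/s) or (x of case_blue in the frame of pocket_b between -0.01 and 0.01 m and y of case_blue in the frame of pocket_b between -0.01 and 0.01 m and z of case_blue in the frame of pocket_b between -0.005 and 0.006 m and angle between the z axis of case_blue and the z axis of pocket_b, either way round below 0.12 rad and angle between the x axis of case_blue and the x axis of pocket_b, either way round below 0.15 rad and contact force between the fingers and case_blue below 0.05 N and linear speed of case_blue below 0.03 m/s) or (x of case_blue in the frame of pocket_c between -0.01 and 0.01 m and y of case_blue in the frame of pocket_c between -0.01 and 0.01 m and z of case_blue in the frame of pocket_c between -0.005 and 0.006 m and angle between the z axis of case_blue and the z axis of pocket_c, either way round below 0.12 rad and angle between the x axis of case_blue and the x axis of pocket_c, either way round below 0.15 rad and contact force between the fingers and case_blue below 0.05 N and linear speed of case_blue below 0.03 m/s)) and ((x of case_red in the frame of pocket_a between -0.01 and 0.01 m and y of case_red in the frame of pocket_a between -0.01 and 0.01 m and z of case_red in the frame of pocket_a between -0.005 and 0.006 m and angle between the z axis of case_red and the z axis of pocket_a, either way round below 0.12 rad and angle between the x axis of case_red and the x axis of pocket_a, either way round below 0.15 rad and contact force between the fingers and case_red below 0.05 N and linear speed of case_red below 0.03 m/s) or (x of case_red in the frame of pocket_b between -0.01 and 0.01 m and y of case_red in the frame of pocket_b between -0.01 and 0.01 m and z of case_red in the frame of pocket_b between -0.005 and 0.006 m and angle between the z axis of case_red and the z axis of pocket_b, either way round below 0.12 rad and angle between the x axis of case_red and the x axis of pocket_b, either way round below 0.15 rad and contact force between the fingers and case_red below 0.05 N and linear speed of case_red below 0.03 m/s) or (x of case_red in the frame of pocket_c between -0.01 and 0.01 m and y of case_red in the frame of pocket_c between -0.01 and 0.01 m and z of case_red in the frame of pocket_c between -0.005 and 0.006 m and angle between the z axis of case_red and the z axis of pocket_c, either way round below 0.12 rad and angle between the x axis of case_red and the x axis of pocket_c, either way round below 0.15 rad and contact force between the fingers and case_red below 0.05 N and linear speed of case_red below 0.03 m/s)) and value of joint lid above 1 rad), for 0.2 s.
3. the lid is fully shut (value of joint lid below 0.04 rad), for 0.2 s.
At the end, for the whole second after the job is handed in: blue and red case released and at rest, each in its own pocket: within 10 mm of the floor's centre along and across, on the floor (within 6 mm), parallel to it within 0.12 rad, turned under 0.15 rad; the brown case still in its pocket within the same limits; the lid shut to under 0.04 rad, still (((x of case_blue in the frame of pocket_a between -0.01 and 0.01 m and y of case_blue in the frame of pocket_a between -0.01 and 0.01 m and z of case_blue in the frame of pocket_a between -0.005 and 0.006 m and angle between the z axis of case_blue and the z axis of pocket_a, either way round below 0.12 rad and angle between the x axis of case_blue and the x axis of pocket_a, either way round below 0.15 rad and contact force between the fingers and case_blue below 0.05 N and linear speed of case_blue below 0.03 m/s) or (x of case_blue in the frame of pocket_b between -0.01 and 0.01 m and y of case_blue in the frame of pocket_b between -0.01 and 0.01 m and z of case_blue in the frame of pocket_b between -0.005 and 0.006 m and angle between the z axis of case_blue and the z axis of pocket_b, either way round below 0.12 rad and angle between the x axis of case_blue and the x axis of pocket_b, either way round below 0.15 rad and contact force between the fingers and case_blue below 0.05 N and linear speed of case_blue below 0.03 m/s) or (x of case_blue in the frame of pocket_c between -0.01 and 0.01 m and y of case_blue in the frame of pocket_c between -0.01 and 0.01 m and z of case_blue in the frame of pocket_c between -0.005 and 0.006 m and angle between the z axis of case_blue and the z axis of pocket_c, either way round below 0.12 rad and angle between the x axis of case_blue and the x axis of pocket_c, either way round below 0.15 rad and contact force between the fingers and case_blue below 0.05 N and linear speed of case_blue below 0.03 m/s)) and ((x of case_red in the frame of pocket_a between -0.01 and 0.01 m and y of case_red in the frame of pocket_a between -0.01 and 0.01 m and z of case_red in the frame of pocket_a between -0.005 and 0.006 m and angle between the z axis of case_red and the z axis of pocket_a, either way round below 0.12 rad and angle between the x axis of case_red and the x axis of pocket_a, either way round below 0.15 rad and contact force between the fingers and case_red below 0.05 N and linear speed of case_red below 0.03 m/s) or (x of case_red in the frame of pocket_b between -0.01 and 0.01 m and y of case_red in the frame of pocket_b between -0.01 and 0.01 m and z of case_red in the frame of pocket_b between -0.005 and 0.006 m and angle between the z axis of case_red and the z axis of pocket_b, either way round below 0.12 rad and angle between the x axis of case_red and the x axis of pocket_b, either way round below 0.15 rad and contact force between the fingers and case_red below 0.05 N and linear speed of case_red below 0.03 m/s) or (x of case_red in the frame of pocket_c between -0.01 and 0.01 m and y of case_red in the frame of pocket_c between -0.01 and 0.01 m and z of case_red in the frame of pocket_c between -0.005 and 0.006 m and angle between the z axis of case_red and the z axis of pocket_c, either way round below 0.12 rad and angle between the x axis of case_red and the x axis of pocket_c, either way round below 0.15 rad and contact force between the fingers and case_red below 0.05 N and linear speed of case_red below 0.03 m/s)) and x of case_brown in the frame of pocket_c between -0.01 and 0.01 m and y of case_brown in the frame of pocket_c between -0.01 and 0.01 m and z of case_brown in the frame of pocket_c between -0.005 and 0.006 m and angle between the z axis of case_brown and the z axis of pocket_c, either way round below 0.12 rad and angle between the x axis of case_brown and the x axis of pocket_c, either way round below 0.15 rad and value of joint lid below 0.04 rad and velocity of joint lid between -0.05 and 0.05 rad/s); the robot touches nothing.
It fails at once if the lid is slammed: it turns shut faster than 1.5 rad/s in the last 0.3 rad before its stop (value of joint lid below 0.3 rad and velocity of joint lid below -1.5 rad/s).
It fails at once if a case is dropped or thrown in: it moves faster than 0.6 m/s within 40 mm of a pocket's floor (((x of case_blue in the frame of pocket_a between -0.09 and 0.09 m and y of case_blue in the frame of pocket_a between -0.044 and 0.044 m and z of case_blue in the frame of pocket_a between -0.02 and 0.04 m and linear speed of case_blue above 0.6 m/s) or (x of case_blue in the frame of pocket_b between -0.09 and 0.09 m and y of case_blue in the frame of pocket_b between -0.044 and 0.044 m and z of case_blue in the frame of pocket_b between -0.02 and 0.04 m and linear speed of case_blue above 0.6 m/s) or (x of case_blue in the frame of pocket_c between -0.09 and 0.09 m and y of case_blue in the frame of pocket_c between -0.044 and 0.044 m and z of case_blue in the frame of pocket_c between -0.02 and 0.04 m and linear speed of case_blue above 0.6 m/s)) or ((x of case_red in the frame of pocket_a between -0.09 and 0.09 m and y of case_red in the frame of pocket_a between -0.044 and 0.044 m and z of case_red in the frame of pocket_a between -0.02 and 0.04 m and linear speed of case_red above 0.6 m/s) or (x of case_red in the frame of pocket_b between -0.09 and 0.09 m and y of case_red in the frame of pocket_b between -0.044 and 0.044 m and z of case_red in the frame of pocket_b between -0.02 and 0.04 m and linear speed of case_red above 0.6 m/s) or (x of case_red in the frame of pocket_c between -0.09 and 0.09 m and y of case_red in the frame of pocket_c between -0.044 and 0.044 m and z of case_red in the frame of pocket_c between -0.02 and 0.04 m and linear speed of case_red above 0.6 m/s))).
It fails at once if the brown case is shifted more than 20 mm (distance of case_brown from where it was at the start of the episode above 0.02 m).
It fails at once if a bystander on the counter is shifted more than 30 mm (distance of any of stapler, pen_cup, flask, phone, wallet from where it was at the start of the episode above 0.03 m).
It also fails if it takes over 72 s, if anything falls off the work surface, if the arm or the gripper's body presses on something with over 40 N, if the wrist force passes 120 N, or if a joint passes its speed limit or range.

## Working session

There is one attempt and no reset: what is moved stays moved. The work goes in short steps, Python scripts to look and compute and a tool call to move; the robot and the scene stay as the last step left them, time stands still between calls to the robot, and variables do not carry over. Pictures are saved under pics/ and viewed, at most 10 in all, crops included, and the job is handed in when it is done.

Besides the shell and the picture viewer there is one more tool, called after "Request:" by a JSON object that holds its "fn" and its "kwargs". arm_command: Moves the arm, as the interface text tells. Its arguments: {"type":"object","properties":{"motion":{"type":"array"}},"required":["motion"]}

```bash
mkdir -p pics; cat > h.py <<'E'
import numpy as np, cv2
from scipy.spatial.transform import Rotation as R
from plant import robot
def ext(cam):
    i=robot.camera_info(cam); K=np.array(i["intrinsics"],float)
    if cam=="wrist":
        s=robot.get_state(); T=np.eye(4); T[:3,:3]=R.from_rotvec(s["tool_rot"]).as_matrix(); T[:3,3]=s["position"]
        return K, T@np.array(i["T_tool_cam"])
    T=np.eye(4); T[:3,:3]=R.from_rotvec(np.ravel(i["rvec"])).as_matrix(); T[:3,3]=np.ravel(i["tvec"])
    return K, np.linalg.inv(T)
def snap(cam,name=None):
    K,T=ext(cam); im,d=robot.get_image(cam)
    if name: cv2.imwrite(f"pics/{name}.png",im[:,:,::-1])
    return im,d,K,T
def cloud(d,K,T):
    v,u=np.mgrid[:d.shape[0],:d.shape[1]]
    p=np.stack([(u-K[0,2])/K[0,0]*d,(v-K[1,2])/K[1,1]*d,d],-1)
    return p@T[:3,:3].T+T[:3,3]
E
python3 - <<'E'
from h import *
im,d,K,T=snap("top","top0"); im2,d2,K2,T2=snap("scene","scene0")
np.savez("top0",im=im,d=d,K=K,T=T)
P=cloud(d,K,T)
for l in ["case_blue","showcase","pocket_a","pocket_c","lid_bar","lid_hinge"]:
    try:
        for r in robot.landmark_of("top",l): print(l,r, )
    except Exception as e: print(l,e)
for l in ["case_blue"]:
    for r in robot.silhouettes("top",l):
        m=r["region"]&(d>0); c=np.median(im[m],0); q=P[m]; print(r["score"],r["box"],c,q.mean(0).round(),q[:,2].max().round())
print(robot.get_state())
E
```

```text
case_blue {'xy': [368.0, 286.5], 'score': 0.87}
case_blue {'xy': [408.1, 222.7], 'score': 0.75}
case_blue {'xy': [445.0, 283.0], 'score': 0.65}
pocket_a {'xy': [261.3, 182.8], 'score': 0.89}
pocket_a {'xy': [205.9, 186.4], 'score': 0.78}
pocket_a {'xy': [235.0, 186.4], 'score': 0.7}
pocket_c {'xy': [261.3, 182.8], 'score': 0.89}
pocket_c {'xy': [205.9, 186.4], 'score': 0.78}
pocket_c {'xy': [235.0, 186.4], 'score': 0.7}
lid_bar {'xy': [211.1, 175.0], 'score': 0.56}
lid_hinge {'xy': [224.8, 155.1], 'score': 0.96}
lid_hinge {'xy': [430.2, 160.4], 'score': 0.48}
0.9 [395.5, 195.7, 421.1, 244.1] [ 12.  71. 157.] [ 455. -343.   38.] 48.0
0.83 [426.2, 257.1, 466.5, 311.7] [  0. 156. 148.] [ 270. -457.   37.] 46.0
0.8 [347.7, 268.2, 394.9, 302.2] [ 42. 155.  72.] [ 262. -218.   38.] 46.0
{'time': 0.45, 'joints': array([-1.36599589e+00,  3.19663453e-01,  1.56460093e+00,  1.16426897e-05,
        1.25740711e+00, -2.00080517e-02]), 'dq': array([ 7.89491146e-04,  8.57133337e-04, -1.95017814e-03,  1.42597271e-03,
        1.71273191e-03,  7.73871926e-05]), 'joint_torque': array([ 2.46996365e-05, -4.14987946e+01, -2.34167826e+01, -3.86691579e-05,
        1.53955534e-03, -3.75467657e-08]), 'position': array([ 128.17244242, -560.50215724,  231.26221107]), 'tool_rot': array([-3.12168859e+00, -3.52370683e-01, -5.89729151e-06]), 'ft_force': array([ 0.07639751, -0.36290039,  0.69742064]), 'wrist_torque': array([ 0.04488305, -0.00269688,  0.01719979]), 'grip_force': 0.0, 'width': 85.5391554775843}
```

View pics/top0.png

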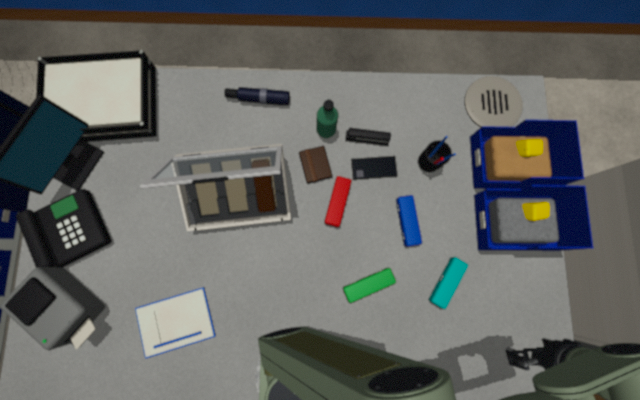

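View pics/scene0.png

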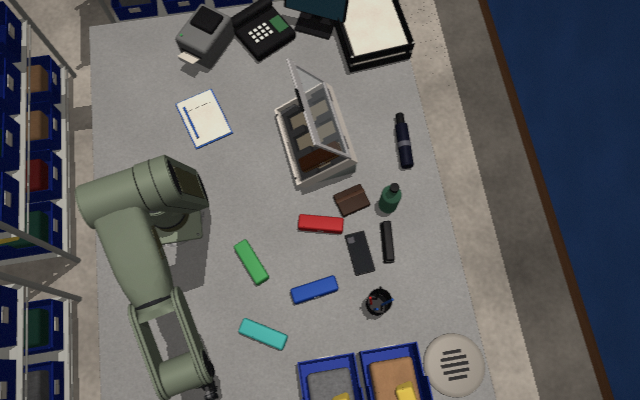

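The top picture shows four things shaped like a case on the counter: blue (408,221), red (339,202), green (369,286) and teal (449,283). I choose blue and red by colour. The brown case lies in the right pocket at (263,185), so the middle (235,186) and left (206,187) pockets are free.

```bash
cat >> h.py <<'E'
def colmask(im,c):
    h=cv2.cvtColor(im,cv2.COLOR_RGB2HSV).astype(int); s=(h[...,1]>150)&(h[...,2]>60)
    return s&((h[...,0]>100)&(h[...,0]<122) if c=="blue" else ((h[...,0]<6)|(h[...,0]>174)))
def casepose(P,d,im,c,win,zr=(20,60)):
    m=colmask(im,c)&(d>0)&(P[...,2]>zr[0])&(P[...,2]<zr[1])
    a,b,e,f=win; m&=(P[...,0]>a)&(P[...,0]<b)&(P[...,1]>e)&(P[...,1]<f)
    q=P[m]; q=q[q[:,2]>np.percentile(q[:,2],90)-14]
    r=cv2.minAreaRect(q[:,:2].astype(np.float32)); bx=cv2.boxPoints(r)
    e1,e2=bx[1]-bx[0],bx[2]-bx[1]; l=e1 if np.hypot(*e1)>np.hypot(*e2) else e2
    return np.round(r[0],1),np.round(r[1],1),round(np.degrees(np.arctan2(l[1],l[0]))%180,1),np.percentile(q[:,2],95).round(1),len(q)
E
python3 - <<'E'
from h import *
z=np.load("top0.npz"); im,d,K,T=[z[k] for k in ("im","d","K","T")]; P=cloud(d,K,T)
print(casepose(P,d,im,"blue",(350,560,-420,-270))); print(casepose(P,d,im,"red",(350,600,-270,-80)))
im2,d2,K2,T2=snap("scene"); P2=cloud(d2,K2,T2)
print(casepose(P2,d2,im2,"blue",(350,560,-420,-270))); print(casepose(P2,d2,im2,"red",(350,600,-270,-80)))
for n,uv in [("red/brown area top",(263,185)),("mid",(235,187)),("left",(206,187)),("FL",(190,227)),("FR",(290,218)),("BR",(280,148)),("hinge",(225,155)),("flask",(327,120)),("cup",(435,155)),("wallet",(315,164)),("phone",(374,167)),("tab/lidtopL",(145,183)),("lidtopR",(275,175))]:
    print(n,P[uv[1],uv[0]].round(),)
for l in ["pocket_a","lid_bar","lid_hinge","showcase"]:
    for r in robot.landmark_of("scene",l): 
        u,v=np.round(r["xy"]).astype(int); print(l,r,P2[v,u].round())
E
```

```text
(array([ 457.2, -345. ]), array([152.6,  48.8]), np.float32(9.0), np.float64(43.7), 775)
(array([ 515.2, -124.6]), array([ 47.8, 154.8]), np.float32(165.2), np.float64(43.2), 739)
(array([ 460.8, -349.2]), array([153.7,  51.2]), np.float32(8.9), np.float64(48.8), 665)
(array([ 519.9, -126.2]), array([ 52. , 154.3]), np.float32(165.5), np.float64(49.6), 613)
red/brown area top [549. 101.  94.]
mid [550. 191.  59.]
left [548. 277.  64.]
FL [428. 322.  46.]
FR [459.  22.  46.]
BR [634.  46. 186.]
hinge [610. 195. 188.]
flask [742. -85. 130.]
cup [ 682. -450.   -1.]
wallet [638. -52.  19.]
phone [ 635. -245.    7.]
tab/lidtopL [493. 331. 344.]
lidtopR [586.  69.  71.]
pocket_a {'xy': [318.1, 138.6], 'score': 0.91} [542.  56. 331.]
pocket_a {'xy': [308.0, 115.6], 'score': 0.63} [523. 130. 347.]
pocket_a {'xy': [323.8, 156.9], 'score': 0.6} [568.  85. 110.]
lid_bar {'xy': [302.2, 100.7], 'score': 0.65} [513. 184. 347.]
lid_hinge {'xy': [337.7, 118.8], 'score': 0.58} [637. 204. 146.]
```

```bash
cat >> h.py <<'E'
def Rv(yaw,tilt=0):
    a,t=np.radians(yaw),np.radians(tilt)
    x=np.array([np.cos(t)*np.cos(a),np.cos(t)*np.sin(a),np.sin(t)]); z=np.array([np.sin(t)*np.cos(a),np.sin(t)*np.sin(a),-np.cos(t)])
    return np.stack([x,np.cross(z,x),z],1)
def go(pos,Rt):
    s=robot.get_state(); R0=R.from_rotvec(s["tool_rot"]).as_matrix()
    print("shift",(R0.T@(np.array(pos)-s["position"])).round(1),"turn",np.degrees(R.from_matrix(R0.T@Rt).as_rotvec()).round(2))
E
python3 - <<'E'
from h import *
i=robot.camera_info("wrist"); print(np.round(i["T_tool_cam"],3),np.round(i["intrinsics"],1))
go([400,-345,230],Rv(9))
E
```

```text
[[ 1.00000e-03 -9.46000e-01 -3.25000e-01  8.29730e+01]
 [ 1.00000e+00  0.00000e+00  1.00000e-03  5.40000e-02]
 [-1.00000e-03 -3.25000e-01  9.46000e-01 -1.42333e+02]
 [ 0.00000e+00  0.00000e+00  0.00000e+00  1.00000e+00]] [[314.1   0.  321.1]
 [  0.  314.1 203.1]
 [  0.    0.    1. ]]
shift [ 313.  -149.5    1.3] turn [ 0.01 -0.    3.88]
```

Request:
{"fn": "arm_command", "kwargs": {"motion": [[[368,-137,20,0,0,-60,0],[368,-137,20,0,0,-60,0],[368,-137,20,0,0,-60,0],[368,-137,20,0,0,-60,0],[368,-137,20,0,0,-60,0],[368,-137,20,0,0,-60,0],[368,-137,20,0,0,-60,0],[368,-137,20,0,0,-60,0],[368,-137,20,0,0,-120,0],[368,-137,20,0,0,-120,0],[368,-137,20,0,0,-120,0],[368,-137,20,0,0,-120,0],[368,-137,20,0,0,-120,0],[368,-137,20,0,0,-120,0],[368,-137,20,0,0,-120,0],[368,-137,20,0,0,-120,0],[368,-137,20,0,0,-176,0],[368,-137,20,0,0,-176,0],[368,-137,20,0,0,-176,0],[368,-137,20,0,0,-176,0]]]}}

```text
time: 2.37
position: [456.4, -345.0, 211.3]
tool_rot: [0.64, 3.076, -0.0]
ft_force: [-0.9, 0.3, -0.5]
width: 85.5
grip_force: 0.0
```

```bash
python3 - <<'E'
from h import *
s=robot.get_state(); print(s["joints"].round(2),s["position"].round(1))
go([457,-345,170],Rv(189))
E
```

```text
[-0.67  0.33  1.6  -0.    1.21 -1.83] [ 456.4 -345.   211.3]
shift [-0.6  0.2 41.3] turn [-1.000e-02  0.000e+00 -3.253e+01]
```

Request:
{"fn": "arm_command", "kwargs": {"motion": [[[0,0,40,0,0,-32.5,0],[0,0,40,0,0,-32.5,0],[0,0,40,0,0,-32.5,0],[0,0,40,0,0,-32.5,0],[0,0,40,0,0,-32.5,0],[0,0,40,0,0,-32.5,0],[0,0,40,0,0,-32.5,0]]]}}

```text
time: 2.95
position: [456.4, -345.0, 171.4]
tool_rot: [-0.233, 3.133, -0.0]
ft_force: [0.2, -0.2, -0.4]
width: 85.4
grip_force: 0.0
```

```bash
python3 - <<'E'
from h import *
im,d,K,T=snap("wrist","w1"); P=cloud(d,K,T)
print(casepose(P,d,im,"blue",(300,600,-450,-250))); print(casepose(P,d,im,"blue",(300,600,-450,-250),(35,60)))
print("table z",np.median(P[(P[...,2]<12)&(d>0)][:,2]), robot.get_state()["joints"].round(2))
E
```

```text
(array([ 457.6, -349. ]), array([154.8,  51. ]), np.float32(8.6), np.float64(42.8), 8938)
(array([ 457.5, -348.8]), array([154.8,  50.9]), np.float32(8.7), np.float64(42.8), 8916)
table z -0.09817314627372298 [-0.67  0.36  1.66 -0.    1.12 -2.39]
```

View pics/w1.png

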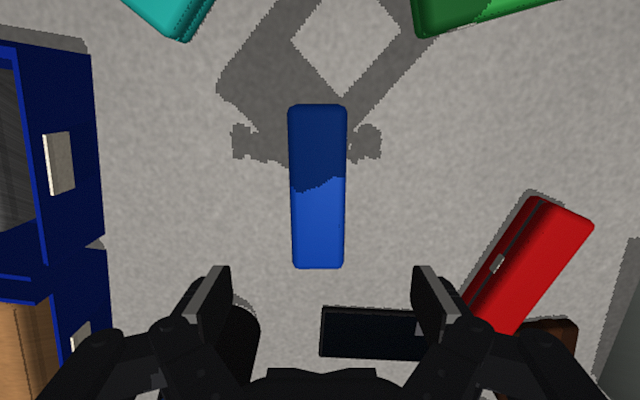

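The wrist view shows the blue case whole at about (318,186), plain blue, with the fingers either side and the red case at (530,265). The choice is right, so I go down and grip it.

```bash
python3 - <<'E'
from h import *
go([457.5,-348.9,6],Rv(188.65))
E
```

```text
shift [ -0.5  -4.  165.4] turn [-0.01  0.   -0.13]
```

Request:
{"fn": "arm_command", "kwargs": {"motion": [[[-0.5,-4,35,0,0,0,0],[-0.5,-4,70,0,0,0,0],[-0.5,-4,105,0,0,0,0],[-0.5,-4,135,0,0,0,0],[-0.5,-4,155,0,0,0,0],[-0.5,-4,165,0,0,0,0],[-0.5,-4,165,0,0,0,0],[-0.5,-4,165,0,0,0,1],[-0.5,-4,165,0,0,0,1],[-0.5,-4,165,0,0,0,1],[-0.5,-4,165,0,0,0,1],[-0.5,-4,165,0,0,0,1],[-0.5,-4,165,0,0,0,1],[-0.5,-4,165,0,0,0,1]]]}}

```text
time: 4.17
position: [458.6, -349.8, 8.3]
tool_rot: [-0.236, 3.13, -0.004]
ft_force: [-0.7, 0.3, 6.0]
width: 51.6
grip_force: 64.1
```

```bash
python3 - <<'E'
from h import *
go([434,77,180],Rv(5.9,30)@np.diag([-1,-1,1]))
go([434,77,180],Rv(185.9))
E
```

```text
shift [ -40.   425.1 -172.9] turn [  0.55 -29.83   2.69]
shift [ -40.   425.1 -172.9] turn [-0.17  0.16  2.71]
```

Request:
{"fn": "arm_command", "kwargs": {"motion": [[[0,0,-15,0,0,0,1],[0,0,-45,0,0,0,1],[0,0,-80,0,0,0,1],[-5,20,-115,0,0,0,1],[-10,50,-150,0,-2,0,1],[-15,85,-170,0.2,-6,0.5,1],[-20,125,-173,0.3,-10,1,1],[-22,165,-173,0.4,-14,1,1],[-25,205,-173,0.5,-18,2,1],[-28,245,-173,0.5,-22,2,1],[-30,285,-173,0.5,-26,2,1],[-34,325,-173,0.5,-30,2.5,1],[-38,365,-173,0.5,-30,2.7,1],[-40,400,-173,0.5,-30,2.7,1],[-40,425,-173,0.5,-30,2.7,1],[-40,425,-173,0.5,-30,2.7,1],[-40,425,-173,0.5,-30,2.7,1],[-40,425,-173,0.5,-30,2.7,1]]]}}

```text
time: 5.67
position: [432.7, 78.6, 179.6]
tool_rot: [-0.139, 2.615, 0.042]
ft_force: [0.4, 0.4, -0.7]
width: 50.9
grip_force: 63.3
```

```bash
python3 - <<'E'
from h import *
s=robot.get_state(); print(s["joints"].round(2),s["position"].round(1))
im,d,K,T=snap("wrist","w2"); np.savez("w2",im=im,d=d,K=K,T=T)
P=cloud(d,K,T)
for r in robot.landmark_of("wrist","pocket_a"): print(r, P[int(r["xy"][1]),int(r["xy"][0])].round(1))
for r in robot.landmark_of("wrist","lid_hinge"): print(r, P[int(r["xy"][1]),int(r["xy"][0])].round(1))
E
```

```text
[ 0.18 -0.06  2.29 -0.08  0.39 -1.43] [432.7  78.6 179.6]
{'xy': [410.3, 234.0], 'score': 0.77} [556.  189.1  62.7]
{'xy': [494.9, 234.0], 'score': 0.75} [546.2 279.7  62.9]
```

View pics/w2.png

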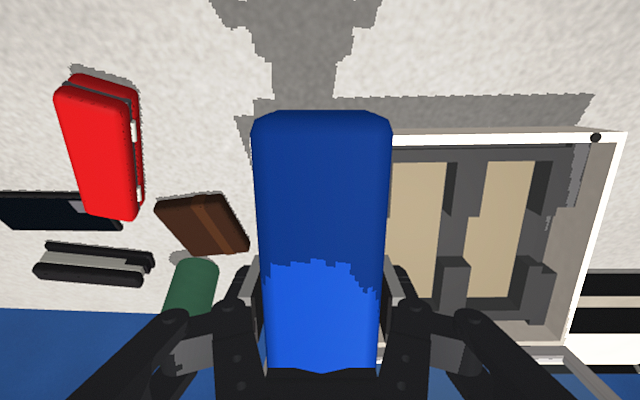

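The wrist view shows the blue case in hand at about (320,240). The middle pocket is at about (415,240), the left pocket at (495,240), and both are empty. I fit the pocket floors from the depth.

```bash
python3 - <<'E'
from h import *
z=np.load("w2.npz"); im,d,K,T=[z[k] for k in ("im","d","K","T")]; P=cloud(d,K,T)
h=cv2.cvtColor(im,cv2.COLOR_RGB2HSV).astype(int)
for (u0,u1) in ((385,450),(455,545)):
    m=np.zeros(d.shape,bool); m[150:330,u0:u1]=1
    m&=(h[...,0]>10)&(h[...,0]<30)&(h[...,1]>30)&(h[...,2]>110)&(d>0)
    n,lab,st,_=cv2.connectedComponentsWithStats(m.astype(np.uint8)); m=lab==1+np.argmax(st[1:,4])
    q=P[m]; c=q.mean(0); nn=np.linalg.svd(q-c,full_matrices=False)[2][2]; nn*=np.sign(nn[2])
    print("n",nn.round(3),"tilt",np.degrees(np.arccos(nn[2])).round(2),"yaw",np.degrees(np.arctan2(-nn[1],-nn[0])).round(2),c.round(1),len(q))
    # edges in frame yaw 5.9 about ref (550,190,62)
    F=np.stack([Rv(5.9,30)[:,0],-Rv(5.9,30)[:,1],-Rv(5.9,30)[:,2]],1); l=(q-[550,190,62])@F
    print("z",np.percentile(l[:,2],[5,50,95]).round(1))
    for a in range(-90,100,15):
        s=l[(l[:,0]>=a)&(l[:,0]<a+15)]
        if len(s)>20: print(a,"y",s[:,1].min().round(1),s[:,1].max().round(1),end="; ")
    print("x",l[:,0].min().round(1),l[:,0].max().round(1))
# whole rim: white pixels right wall
b=colmask(im,"blue")&(d>0)&(d<330); b[:, :240]=0; b[:,400:]=0
t=(P[b]-T[:3,3])@T[:3,:3]
s=robot.get_state(); Rt=R.from_rotvec(s["tool_rot"]).as_matrix(); t=(P[b]-s["position"])@Rt
# top face: smallest tool z
print("tool z pct",np.percentile(t[:,2],[2,10,50,90]).round(1)); t=t[t[:,2]<np.percentile(t[:,2],5)+8]
A=np.c_[t[:,:2],np.ones(len(t))]; A=A; mm=(abs(t[:,0])<60)&(abs(t[:,1])<18); print("top plane",np.linalg.lstsq(A[mm],t[mm,2],rcond=None)[0].round(3))
print("x",t[:,0].min().round(1),t[:,0].max().round(1),"y",t[:,1].min().round(1),t[:,1].max().round(1), cv2.minAreaRect(t[:,:2].astype(np.float32)))
E
```

```text
n [-0.482  0.549  0.683] tilt 46.94 yaw -48.73 [541.8 191.7  56.5] 6128
z [-3.5 -2.3 -1. ]
-90 y -73.4 17.2; -75 y -66.9 27.9; -60 y -61.2 28.4; -45 y -32.1 28.8; -30 y -32.2 29.0; -15 y -27.6 29.3; 0 y -27.7 29.3; 15 y -27.3 29.6; 30 y -24.6 30.1; 45 y -6.6 30.5; 60 y 3.9 30.7; 75 y 10.9 31.0; x -90.9 86.7
n [-0.495  0.001  0.869] tilt 29.65 yaw -0.15 [540.6 280.4  60.7] 6488
z [-2.7 -1.5 -0.2]
-90 y 55.8 114.3; -75 y 55.7 116.6; -60 y 55.7 117.0; -45 y 55.7 116.9; -30 y 46.4 117.1; -15 y 58.3 117.3; 0 y 58.2 117.6; 15 y 58.3 118.7; 30 y 57.2 118.4; 45 y 57.3 118.7; 60 y 57.8 118.9; 75 y 71.9 118.6; x -80.1 86.5
tool z pct [-35.5 -35.  -34.1 -32.4]
top plane [-2.0000e-03 -2.0000e-03 -3.4334e+01]
x -37.3 78.8 y -24.3 28.1 ((20.615924835205078, 1.6252861022949219), (51.75178909301758, 116.29389190673828), 89.44052124023438)
```

```bash
cat >> h.py <<'E'
F0=np.stack([Rv(5.9,30)[:,0],-Rv(5.9,30)[:,1],-Rv(5.9,30)[:,2]],1)
YAW=6.85
F=np.stack([Rv(YAW,30)[:,0],-Rv(YAW,30)[:,1],-Rv(YAW,30)[:,2]],1)
RT=Rv(YAW,30)@np.diag([-1,-1,1])
LEFT=np.array([550,190,62])+F0@[3.4,87.5,-1.5]; MID=np.array([550,190,62])+F0@[4.0,-0.6,-2]
def pocket(c,off,Rt=RT):   # off: TCP in the pocket's frame
    s=robot.get_state(); print("now in pocket",(F.T@(s["position"]-c)).round(1)); go(c+F@np.array(off,float),Rt)
E
python3 - <<'E'
from h import *
print(LEFT,MID); pocket(LEFT,[1.3,-1.6,150]); pocket(LEFT,[1.3,-1.6,47.5])
E
```

```text
[544.68056903 277.41626212  62.40096189] [554.50212997 189.86205464  62.26794919]
now in pocket [ -58.1 -186.1  168.6]
shift [-56.3 185.6  17.5] turn [-0.33 -0.   -0.98]
now in pocket [ -58.1 -186.1  168.6]
shift [-56.3 186.2 120. ] turn [-0.33 -0.   -0.98]
```

Request:
{"fn": "arm_command", "kwargs": {"motion": [[[-10,35,0,0,0,-1,1],[-20,75,0,0,0,-1,1],[-35,115,5,0,0,-1,1],[-45,155,10,0,0,-1,1],[-56,186,15,-0.3,0,-1,1],[-56,186,45,-0.3,0,-1,1],[-56,186,75,-0.3,0,-1,1],[-56,186,100,-0.3,0,-1,1],[-56,186,115,-0.3,0,-1,1],[-56,186,120,-0.3,0,-1,1],[-56,186,120,-0.3,0,-1,1],[-56,186,120,-0.3,0,-1,1],[-56,186,120,-0.3,0,-1,1]]]}}

```text
time: 6.9
position: [522.5, 273.5, 105.3]
tool_rot: [-0.157, 2.612, 0.043]
ft_force: [0.1, 0.1, -1.5]
width: 51.4
grip_force: 63.3
```

```bash
python3 - <<'E'
from h import *
print(robot.get_state()["ft_force"].round(1)); pocket(LEFT,[1.3,-1.6,7.5])
im,d,K,T=snap("wrist","w3")
E
```

```text
[ 0.1  0.1 -1.5]
now in pocket [ 2.  -1.3 48.4]
shift [ 0.7 -0.4 40.9] turn [0.03 0.1  0.01]
```

View pics/w3.png

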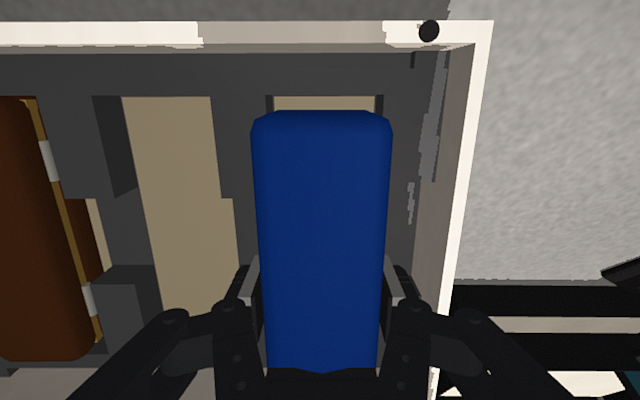

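The blue case hovers squarely over the left pocket: the pocket's low end spans columns 266–383 and the case 251–392, being nearer the camera. I lower it.

Request:
{"fn": "arm_command", "kwargs": {"motion": [[[0.5,-0.3,10,0,0,0,1],[0.5,-0.3,20,0,0,0,1],[0.5,-0.3,26,0,0,0,1],[0.5,-0.3,31,0,0,0,1],[0.5,-0.3,35,0,0,0,1],[0.5,-0.3,38,0,0,0,1],[0.5,-0.3,39,0,0,0,1],[0.5,-0.3,39,0,0,0,1]]]}}

```text
time: 7.62
position: [541.1, 275.8, 70.0]
tool_rot: [-0.159, 2.614, 0.042]
ft_force: [-0.1, 0.1, -0.8]
width: 51.1
grip_force: 63.3
```

```bash
python3 - <<'E'
from h import *
pocket(LEFT,[1.3,-1.6,7.5]); print(F.T@robot.get_state()["ft_force"])
E
```

```text
now in pocket [ 0.5 -1.2  8.4]
shift [-0.8 -0.4  0.9] turn [ 0.01 -0.    0.09]
[-0.50515752  0.15078018 -0.633098  ]
```

Request:
{"fn": "arm_command", "kwargs": {"motion": [[[-0.5,0,1,0,0,0,1],[-0.5,0,2,0,0,0,1],[-0.5,0,2,0,0,0,1]]]}}

```text
time: 7.87
position: [542.1, 276.0, 69.4]
tool_rot: [-0.158, 2.613, 0.042]
ft_force: [-4.1, 0.8, 5.4]
width: 51.0
grip_force: 64.1
```

Request:
{"fn": "arm_command", "kwargs": {"motion": [[[0,0,0,0,0,0,0.25],[0,0,0,0,0,0,0.25],[0,0,0,0,0,0,0.25],[0,0,0,0,0,0,0.25],[0,0,-8,0,0,0,0.25],[0,0,-20,0,0,0,0.25],[0,0,-45,0,0,0,0.25],[0,0,-80,0,0,0,0.2],[0,0,-115,0,0,0,0],[0,0,-150,0,0,0,0],[0,0,-150,0,0,0,0]]]}}

```text
time: 8.78
position: [468.3, 268.4, 204.8]
tool_rot: [-0.158, 2.605, 0.05]
ft_force: [0.9, 0.2, 0.1]
width: 85.4
grip_force: 0.0
```

```bash
python3 - <<'E'
from h import *
im,d,K,T=snap("wrist","w4"); P=cloud(d,K,T); l=(P-LEFT)@F
m=colmask(im,"blue")&(d>0)&(abs(l[...,0])<110)&(abs(l[...,1])<60)&(l[...,2]>30)&(l[...,2]<70)
q=l[m]; print(np.percentile(q[:,2],[5,50,95]),cv2.minAreaRect(q[:,:2].astype(np.float32)))
A=np.c_[q[:,:2],np.ones(len(q))]; k=(abs(q[:,0])<60)&(abs(q[:,1])<18); print(np.linalg.lstsq(A[k],q[k,2],rcond=None)[0])
# red approach
print(robot.get_state()["joints"].round(2))
go([517,-125,170],Rv(165.3))
E
```

```text
[38.57180149 41.17843835 42.41850004] ((-0.8454132080078125, -1.6489276885986328), (155.30526733398438, 51.44468688964844), 0.5370681285858154)
[-2.19966889e-04  1.29231352e-03  4.14210954e+01]
[ 0.65  0.11  2.05 -0.49  0.57 -0.69]
shift [  15.2 -396.1   26.9] turn [ 5.92 29.97 21.12]
```

View pics/w4.png

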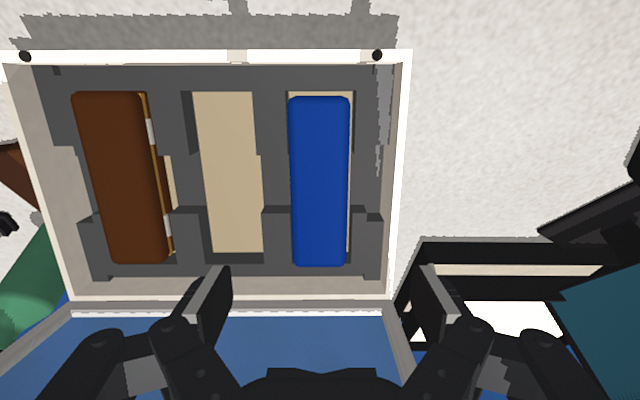

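The picture shows the blue case flat in the left pocket at (320,180), the brown case at (120,180) and the empty middle pocket at (228,170). Next is the red case.

Request:
{"fn": "arm_command", "kwargs": {"motion": [[[0,-35,0,0,0,0,0],[0,-75,0,0,0,0,0],[0,-115,0,0,0,0,0],[0,-155,0,0.5,3,2,0],[5,-195,0,1,7,5,0],[5,-235,5,2,11,8,0],[10,-275,10,3,16,11,0],[15,-315,20,4,21,15,0],[15,-355,27,5,26,18,0],[15,-396,27,5.9,30,21.1,0],[15,-396,27,5.9,30,21.1,0],[15,-396,27,5.9,30,21.1,0],[15,-396,27,5.9,30,21.1,0],[15,-396,27,5.9,30,21.1,0],[15,-396,27,5.9,30,21.1,0]]]}}

```text
time: 10.08
position: [515.5, -124.9, 167.6]
tool_rot: [-0.399, -3.11, 0.008]
ft_force: [0.2, 1.1, -0.4]
width: 85.4
grip_force: 0.0
```

```bash
python3 - <<'E'
from h import *
im,d,K,T=snap("wrist","w5"); P=cloud(d,K,T)
c,a,y,z,n=casepose(P,d,im,"red",(400,640,-250,-20)); print(c,a,y,z,n)
y=float(y); Rt=Rv(y)
b=1.5*Rt[:2,1]; print(robot.get_state()["position"],robot.get_state()["joints"].round(2)); go([c[0]-b[0],c[1]-b[1],6.5],Rt)
E
```

```text
[ 516.4 -125.5] [ 51.  155.4] 165.3 42.8 9183
[ 515.67012357 -124.87862509  167.8848909 ] [-0.26  0.3   1.76 -0.01  1.08 -1.57]
shift [ -1.7  -1.  161.4] turn [-0.32 -0.29  0.08]
```

View pics/w5.png

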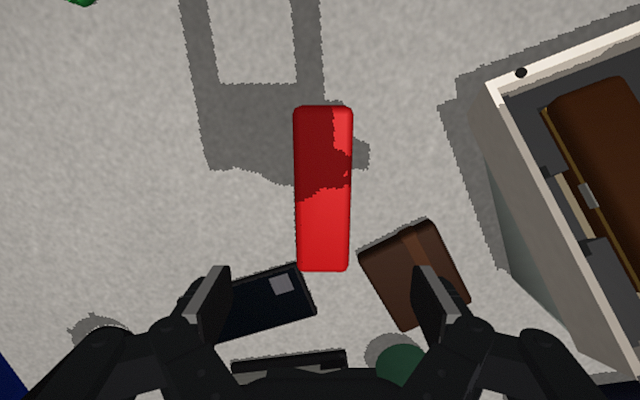

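The red case is at (323,188), all red, and clear of the wallet (415,275) and phone (270,300) where the fingers come down. I grip it.

Request:
{"fn": "arm_command", "kwargs": {"motion": [[[-1.7,-1,35,-0.3,-0.3,0,0],[-1.7,-1,70,-0.3,-0.3,0,0],[-1.7,-1,105,-0.3,-0.3,0,0],[-1.7,-1,135,-0.3,-0.3,0,0],[-1.7,-1,153,-0.3,-0.3,0,0],[-1.7,-1,161,-0.3,-0.3,0,0],[-1.7,-1,161,-0.3,-0.3,0,0],[-1.7,-1,161,-0.3,-0.3,0,1],[-1.7,-1,161,-0.3,-0.3,0,1],[-1.7,-1,161,-0.3,-0.3,0,1],[-1.7,-1,161,-0.3,-0.3,0,1],[-1.7,-1,161,-0.3,-0.3,0,1],[-1.7,-1,161,-0.3,-0.3,0,1],[-1.7,-1,161,-0.3,-0.3,0,1]]]}}

```text
time: 11.3
position: [518.0, -128.4, 8.6]
tool_rot: [0.402, 3.112, -0.001]
ft_force: [-0.2, 0.5, 7.9]
width: 51.3
grip_force: 63.9
```

```bash
python3 - <<'E'
from h import *
s=robot.get_state(); print(s["position"].round(1),s["ft_force"].round(1),s["width"])
pocket(MID,[1,-0.8,170])
E
```

```text
[ 518.  -128.4    8.6] [-0.2  0.5  7.9] 51.299420757183206
now in pocket [ -91.1 -311.6   -9.3]
shift [ 122.8  285.3 -201.9] turn [ -5.7  -29.42 -21.06]
```

Request:
{"fn": "arm_command", "kwargs": {"motion": [[[0,0,-15,0,0,0,1],[0,0,-45,0,0,0,1],[0,0,-80,0,0,0,1],[20,0,-115,0,0,0,1],[50,0,-150,0,-2,0,1],[80,10,-175,-1,-6,-3,1],[110,25,-195,-2,-11,-6,1],[125,55,-202,-3,-16,-9,1],[125,90,-202,-4,-21,-12,1],[125,130,-202,-5,-26,-15,1],[125,170,-202,-5.7,-29.4,-18,1],[125,205,-202,-5.7,-29.4,-21,1],[124,240,-202,-5.7,-29.4,-21,1],[123,270,-202,-5.7,-29.4,-21,1],[123,285,-202,-5.7,-29.4,-21,1],[123,285,-202,-5.7,-29.4,-21,1],[123,285,-202,-5.7,-29.4,-21,1]]]}}

```text
time: 12.72
position: [469.5, 179.2, 208.5]
tool_rot: [-0.157, 2.619, 0.043]
ft_force: [0.5, -0.9, -1.5]
width: 51.2
grip_force: 62.9
```

```bash
python3 - <<'E'
from h import *
im,d,K,T=snap("wrist"); s=robot.get_state(); Rt=R.from_rotvec(s["tool_rot"]).as_matrix()
P=cloud(d,K,T); m=colmask(im,"red")&(d>0)&(d<250); t=(P[m]-s["position"])@Rt; t=t[(abs(t[:,1])<40)]; t=t[t[:,2]<np.percentile(t[:,2],5)+8]
print("red in tool x max",t[:,0].max(),"y",t[:,1].min(),t[:,1].max(),"z",np.median(t[:,2]))
pocket(MID,[1,-0.8,47.5])
E
```

```text
red in tool x max 79.85357773141644 y -25.327615279017376 26.80327007914695 z -33.393319711301864
now in pocket [ -1.4  -1.3 169.5]
shift [ -3.1   0.5 122. ] turn [ 0.02 -0.3  -0.07]
```

Request:
{"fn": "arm_command", "kwargs": {"motion": [[[-4,0.5,35,0,-0.3,0,1],[-4,0.5,70,0,-0.3,0,1],[-4,0.5,100,0,-0.3,0,1],[-4,0.5,115,0,-0.3,0,1],[-4,0.5,120,0,-0.3,0,1],[-4,0.5,120,0,-0.3,0,1],[-4,0.5,120,0,-0.3,0,1]]]}}

```text
time: 13.35
position: [532.6, 186.0, 107.2]
tool_rot: [-0.153, 2.612, 0.043]
ft_force: [1.1, -0.4, 0.4]
width: 51.0
grip_force: 63.0
```

```bash
python3 - <<'E'
from h import *
im,d,K,T=snap("wrist","w6"); pocket(MID,[1.8,-0.8,8.5])
E
```

```text
now in pocket [ 3.7 -0.9 50.4]
shift [ 2.   0.1 41.9] turn [ 0.03  0.17 -0.16]
```

View pics/w6.png

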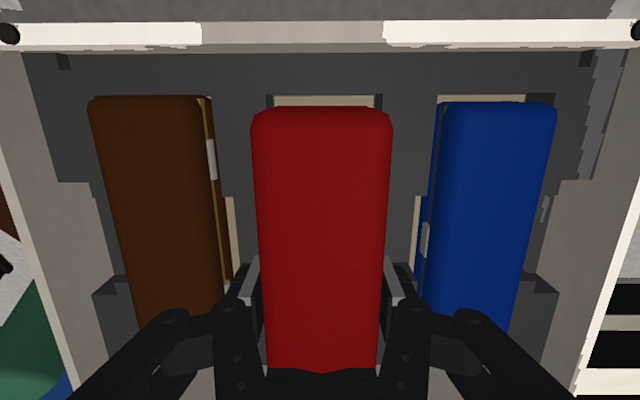

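The red case is centred over the middle pocket, whose low end spans columns 266–381. The fingers at about (250,290) and (395,290) clear the brown and blue cases. I lower it.

Request:
{"fn": "arm_command", "kwargs": {"motion": [[[1.5,0.3,10,0,0,0,1],[1.5,0.3,20,0,0,0,1],[1.5,0.3,26,0,0,0,1],[1.5,0.3,31,0,0,0,1],[1.5,0.3,35,0,0,0,1],[1.5,0.3,38,0,0,0,1],[1.5,0.3,40,0,0,0,1],[1.5,0.3,40,0,0,0,1]]]}}

```text
time: 14.07
position: [551.4, 189.6, 71.9]
tool_rot: [-0.154, 2.612, 0.044]
ft_force: [0.1, 0.6, -0.9]
width: 51.0
grip_force: 63.0
```

```bash
python3 - <<'E'
from h import *
pocket(MID,[1.8,-0.8,8.5]); print(F.T@robot.get_state()["ft_force"])
E
```

```text
now in pocket [2.1 0.1 9.9]
shift [ 0.3 -0.9  1.4] turn [ 0.06  0.14 -0.1 ]
[-0.31440843  0.60107536 -0.80267674]
```

Request:
{"fn": "arm_command", "kwargs": {"motion": [[[0.2,-0.5,1,0,0,0,1],[0.2,-0.5,2,0,0,0,1],[0.2,-0.5,3,0,0,0,1],[0.2,-0.5,3,0,0,0,1]]]}}

```text
time: 14.4
position: [552.3, 189.1, 69.5]
tool_rot: [-0.154, 2.611, 0.044]
ft_force: [-7.5, -1.8, 9.5]
width: 51.4
grip_force: 64.4
```

Request:
{"fn": "arm_command", "kwargs": {"motion": [[[0,0,0,0,0,0,0.25],[0,0,0,0,0,0,0.25],[0,0,0,0,0,0,0.25],[0,0,0,0,0,0,0.25],[0,0,-8,0,0,0,0.25],[0,0,-20,0,0,0,0.25],[0,0,-45,0,0,0,0.25],[0,0,-80,0,0,0,0.2],[0,0,-115,0,0,0,0.2],[0,0,-150,0,0,0,0.2],[0,0,-150,0,0,0,0.2]]]}}

```text
time: 15.32
position: [478.4, 181.0, 204.4]
tool_rot: [-0.154, 2.603, 0.049]
ft_force: [0.4, 0.3, 0.6]
width: 68.3
grip_force: 0.0
```

```bash
python3 - <<'E'
from h import *
im,d,K,T=snap("wrist","w7"); P=cloud(d,K,T)
for c,o in (("red",MID),("blue",LEFT)):
    l=(P-o)@F; m=colmask(im,c)&(d>0)&(abs(l[...,0])<110)&(abs(l[...,1])<60)&(l[...,2]>30)&(l[...,2]<70)
    q=l[m]; print(c,np.percentile(q[:,2],[5,50,95]),cv2.minAreaRect(q[:,:2].astype(np.float32)))
    A=np.c_[q[:,:2],np.ones(len(q))]; k=(abs(q[:,0])<60)&(abs(q[:,1])<18); print(np.linalg.lstsq(A[k],q[k,2],rcond=None)[0])
l=(P-MID)@F
m=(d>0)&(l[...,2]>60)&(l[...,2]<250)&(l[...,0]>70)&(l[...,0]<140); v,u=np.nonzero(m)
print("lid pts",m.sum()); 
for z0 in range(60,250,30):
    k=m&(l[...,2]>=z0)&(l[...,2]<z0+30)
    if k.sum()>20: print(z0,np.percentile(l[k][:,0],[5,50,95]).round(1),np.percentile(l[k][:,1],[1,99]).round())
im2,d2,K2,T2=snap("scene","scene1"); P2=cloud(d2,K2,T2); l=(P2-MID)@F
m=(d2>0)&(l[...,2]>60)&(l[...,2]<300)&(l[...,0]>50)&(l[...,0]<150)&(abs(l[...,1])<170)
for z0 in range(60,300,20):
    k=m&(l[...,2]>=z0)&(l[...,2]<z0+20)
    if k.sum()>20: print("s",z0,k.sum(),np.percentile(l[k][:,0],[5,50,95]).round(1),np.percentile(l[k][:,1],[1,99]).round())
print(robot.get_state()["joints"].round(2))
E
```

```text
red [38.07999413 40.81650648 42.0517317 ] ((-1.5549240112304688, -0.8778705596923828), (51.10822296142578, 155.7875213623047), 89.9299545288086)
[-8.67443578e-05  4.03771006e-04  4.10502670e+01]
blue [36.42442388 41.11651426 42.3679227 ] ((-0.7702789306640625, -2.249917984008789), (155.55946350097656, 50.30577850341797), 0.2699783146381378)
[3.48152786e-07 1.07228802e-03 4.13804700e+01]
lid pts 12146
60 [107.9 109.4 110.7] [-149.  152.]
90 [106.8 108.  109.1] [-64.  66.]
120 [105.1 106.5 107.6] [-103.  103.]
150 [104.  105.2 106.3] [-104.  104.]
s 60 224 [113.3 116.6 120.3] [-155.  147.]
s 80 207 [112.2 115.1 118.1] [-156.  154.]
s 100 207 [111.3 113.9 116.8] [-156.  151.]
s 120 209 [109.6 112.9 116. ] [-155.  154.]
s 140 220 [109.3 111.9 114.6] [-155.  152.]
s 160 231 [108.  110.7 113.3] [-154.  151.]
s 180 241 [106.6 109.6 112.2] [-155.  154.]
s 200 238 [105.9 108.5 111. ] [-155.  150.]
s 220 210 [105.5 107.7 111.2] [-155.  153.]
s 240 242 [105.2 108.2 110.6] [-156.  151.]
s 260 354 [100.6 106.5 109.4] [-155.  153.]
s 280 100 [ 99.8 105.5 108.7] [-145.  124.]
[ 0.43  0.05  2.13 -0.34  0.49 -0.99]
```

View pics/w7.png

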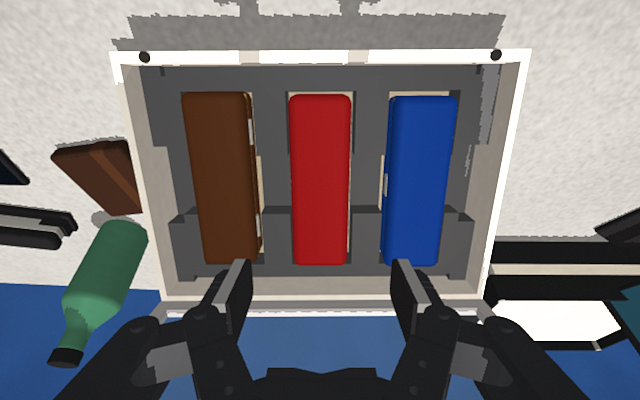

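Both cases lie flat in their pockets: red at (320,180), blue at (420,180), and brown unmoved at (222,180). The lid comes next. I push it at the bar from behind with closed fingertips, along its arc.

```bash
cat >> h.py <<'E'
H=np.array([111.,0,49.])
XW=np.array([np.cos(np.radians(YAW)),np.sin(np.radians(YAW)),0])
RD=Rv(180+YAW)
def bar(th,gap=0):   # TCP in world for a lid angle in degrees, tool vertical
    t=np.radians(th); u=np.array([-np.cos(t),0,np.sin(t)]); v=np.array([np.sin(t),0,np.cos(t)])
    return MID+F@(H+210*u+(8+gap)*v)+XW*11*np.clip((th-30)/20,-1,1)
E
python3 - <<'E'
from h import *
print(bar(87),bar(87,25),bar(0))
go([435,176,415],RD); go([560,190,415],RD); go(bar(87,25),RD)
E
```

```text
[529.64482898 186.87599813 340.68112553] [550.46192828 189.37671351 354.2971014 ] [430.15957791 174.92503927  62.13139721]
shift [ -71.     1.3 -207.8] turn [ 0.13 30.26 -0.08]
shift [-179.6    0.4 -144.5] turn [ 0.13 30.26 -0.08]
shift [-140.8    0.8  -96.9] turn [ 0.13 30.26 -0.08]
```

Request:
{"fn": "arm_command", "kwargs": {"motion": [[[0,0,-35,0,0,0,1],[0,0,-75,0,0,0,1],[0,0,-115,0,4,0,1],[-5,0,-150,0,10,0,1],[-20,0,-180,0,16,0,1],[-45,1,-207,0,22,0,1],[-71,1,-207,0,28,0,1],[-71,1,-207,0,30.2,0,1],[-71,1,-207,0,30.2,0,1]]]}}

```text
time: 16.17
position: [440.4, 176.1, 410.3]
tool_rot: [0.182, -3.13, 0.001]
ft_force: [0.1, 0.9, 0.1]
width: 0.0
grip_force: 0.0
```

```bash
python3 - <<'E'
from h import *
print(robot.get_state()["joints"].round(2)); go([560,190,415],RD); go(bar(87,25),RD)
E
```

```text
[ 0.36  0.1   1.41  0.    1.64 -1.33]
shift [-1.203e+02 -1.000e-01 -5.500e+00] turn [-0.   -0.38 -0.21]
shift [-111.2    0.4   55.3] turn [-0.   -0.38 -0.21]
```

Request:
{"fn": "arm_command", "kwargs": {"motion": [[[-35,0,-5,0,-0.4,-0.2,1],[-75,0,-5,0,-0.4,-0.2,1],[-108,0,-5,0,-0.4,-0.2,1],[-120,0,-2,0,-0.4,-0.2,1],[-120,0,25,0,-0.4,-0.2,1],[-116,0,48,0,-0.4,-0.2,1],[-111,0,55,0,-0.4,-0.2,1],[-111,0,55,0,-0.4,-0.2,1]]]}}

```text
time: 16.83
position: [543.3, 188.3, 353.5]
tool_rot: [0.191, -3.132, 0.001]
ft_force: [-0.1, -0.7, -0.2]
width: 0.3
grip_force: 0.0
```

```bash
python3 - <<'E'
from h import *
s=robot.get_state(); print(s["ft_force"].round(1))
for th in (87,84,80,75,70,65,60,55,50,45,40): print(th,end=" "); go(bar(th,-2),RD)
E
```

```text
[-0.1 -0.7 -0.2]
87 shift [15.3  0.3 13.9] turn [-0.03 -0.22  0.14]
84 shift [24.6  0.3 19.9] turn [-0.03 -0.22  0.14]
80 shift [36.3  0.4 28.7] turn [-0.03 -0.22  0.14]
75 shift [50.1  0.4 40.7] turn [-0.03 -0.22  0.14]
70 shift [62.9  0.4 53.9] turn [-0.03 -0.22  0.14]
65 shift [74.4  0.5 68.2] turn [-0.03 -0.22  0.14]
60 shift [84.6  0.5 83.4] turn [-0.03 -0.22  0.14]
55 shift [93.5  0.5 99.4] turn [-0.03 -0.22  0.14]
50 shift [100.9   0.6 116.2] turn [-0.03 -0.22  0.14]
45 shift [109.6   0.6 133.5] turn [-0.03 -0.22  0.14]
40 shift [116.7   0.6 151.3] turn [-0.03 -0.22  0.14]
```

Request:
{"fn": "arm_command", "kwargs": {"motion": [[[6,0,8,0,0,0,1],[15,0,14,0,0,0,1],[24,0,20,0,0,0,1],[36,0,29,0,0,0,1],[36,0,29,0,0,0,1]]]}}

```text
time: 17.25
position: [507.9, 184.2, 327.7]
tool_rot: [-0.192, 3.134, 0.001]
ft_force: [-0.1, -0.2, 0.4]
width: -0.0
grip_force: 0.0
```

```bash
python3 - <<'E'
from h import *
s=robot.get_state(); print(s["ft_force"].round(1),s["position"].round(1),bar(80,-2).round(1),s["joints"].round(2))
for th in (75,70,65,60,55,50,45,40,35,30): print(th,end=" "); go(bar(th,-2),RD)
E
```

```text
[-0.1 -0.2  0.4] [507.9 184.2 327.7] [507.1 184.2 324.9] [ 0.33  0.22  1.47  0.    1.46 -1.37]
75 shift [14.7  0.1 14.7] turn [0.05 0.11 0.16]
70 shift [27.5  0.2 27.9] turn [0.05 0.11 0.16]
65 shift [39.1  0.2 42.1] turn [0.05 0.11 0.16]
60 shift [49.4  0.2 57.2] turn [0.05 0.11 0.16]
55 shift [58.4  0.2 73.2] turn [0.05 0.11 0.16]
50 shift [65.9  0.2 89.9] turn [0.05 0.11 0.16]
45 shift [ 74.7   0.2 107.2] turn [0.05 0.11 0.16]
40 shift [ 81.9   0.2 125. ] turn [0.05 0.11 0.16]
35 shift [ 87.6   0.2 143.1] turn [0.05 0.11 0.16]
30 shift [ 91.7   0.2 161.3] turn [0.05 0.11 0.16]
```

```bash
cat >> h.py <<'E'
def lidang():
    im,d,K,T=snap("scene"); P=cloud(d,K,T)-[3.4,-1,6]; l=(P-MID)@F
    m=(d>0)&(abs(l[...,1])<160)&(abs(l[...,1])>60)&(l[...,2]>58)&(l[...,0]<140)
    q=l[m]-H; r=np.hypot(q[:,0],q[:,2]); k=(r>60)&(r<225); a=np.degrees(np.arctan2(q[k,2],-q[k,0]))
    print("lid deg pct",np.percentile(a,[5,25,50,75,95]).round(1),k.sum())
E
python3 -c "
from h import *
lidang()"
```

```text
lid deg pct [78.9 80.1 80.9 81.4 82.3] 914
```

The lid has turned to about 81°, so the push works and I continue along the arc.

Request:
{"fn": "arm_command", "kwargs": {"motion": [[[7,0,7,0,0,0,1],[15,0,15,0,0,0,1],[21,0,21,0,0,0,1],[27.5,0,28,0,0,0,1],[33,0,35,0,0,0,1],[39,0,42,0,0,0,1],[44,0,50,0,0,0,1],[49.5,0,57,0,0,0,1],[54,0,65,0,0,0,1],[58.5,0,73,0,0,0,1],[62,0,82,0,0,0,1],[66,0,90,0,0,0,1],[70,0,98,0,0,0,1],[75,0,107,0,0,0,1],[78,0,116,0,0,0,1],[82,0,125,0,0,0,1],[82,0,125,0,0,0,1]]]}}

```text
time: 18.72
position: [427.4, 174.3, 200.9]
tool_rot: [0.192, -3.135, -0.001]
ft_force: [0.0, -0.8, -0.2]
width: 0.0
grip_force: 0.0
```

```bash
python3 - <<'E'
from h import *
s=robot.get_state(); print(s["ft_force"].round(1),s["position"].round(1),bar(40,-2).round(1)); lidang()
for th in (35,30,25,20,15,10,7,4,2,0): print(th,end=" "); go(bar(th,-2),RD)
E
```

```text
[ 0.  -0.8 -0.2] [427.4 174.3 200.9] [426.8 174.5 202.6]
lid deg pct [35.1 37.5 38.7 39.9 41.7] 1848
35 shift [ 7.2  0.1 17.4] turn [0.05 0.09 0.15]
30 shift [11.3  0.1 35.7] turn [0.05 0.09 0.15]
25 shift [13.9  0.1 54. ] turn [0.05 0.09 0.15]
20 shift [14.8  0.1 72.2] turn [0.05 0.09 0.15]
15 shift [14.1  0.1 90.2] turn [0.05 0.09 0.15]
10 shift [1.190e+01 1.000e-01 1.079e+02] turn [0.05 0.09 0.15]
7 shift [  8.1   0.  118.2] turn [0.05 0.09 0.15]
4 shift [  3.9   0.  128.4] turn [0.05 0.09 0.15]
2 shift [  0.7   0.  135. ] turn [0.05 0.09 0.15]
0 shift [ -2.6  -0.  141.5] turn [0.05 0.09 0.15]
```

Request:
{"fn": "arm_command", "kwargs": {"motion": [[[4,0,9,0,0,0,1],[7,0,17,0,0,0,1],[9,0,26,0,0,0,1],[11,0,35,0,0,0,1],[12.5,0,44,0,0,0,1],[14,0,53,0,0,0,1],[14.5,0,62,0,0,0,1],[15,0,71,0,0,0,1],[14.5,0,80,0,0,0,1],[14,0,89,0,0,0,1],[13,0,98,0,0,0,1],[11,0,107,0,0,0,1],[9,0,114,0,0,0,1],[7,0,121,0,0,0,1],[4,0,127,0,0,0,1],[4,0,127,0,0,0,1]]]}}

```text
time: 20.1
position: [426.0, 174.5, 74.8]
tool_rot: [-0.191, 3.133, 0.002]
ft_force: [-1.0, -0.9, -0.3]
width: -0.2
grip_force: 0.0
```

```bash
python3 - <<'E'
from h import *
s=robot.get_state(); print(s["ft_force"].round(1),s["position"].round(1),bar(4,-2).round(1))
for th in (2,0): go(bar(th,-2),RD)
E
```

```text
[-1.  -0.9 -0.3] [426.  174.5  74.8] [424.7 174.3  73.5]
shift [-1.8 -0.1  7.9] turn [0.06 0.15 0.13]
shift [-5.2 -0.1 14.4] turn [0.06 0.15 0.13]
```

Request:
{"fn": "arm_command", "kwargs": {"motion": [[[-1,0,3,0,0,0,1],[-2,0,6,0,0,0,1],[-3,0,8,0,0,0,1],[-4,0,10,0,0,0,1],[-5,0,12,0,0,0,1],[-5,0,12,0,0,0,1]]]}}

```text
time: 20.6
position: [431.4, 175.4, 63.9]
tool_rot: [-0.191, 3.131, 0.003]
ft_force: [0.1, -0.0, -0.1]
width: 0.4
grip_force: 0.0
```

Request:
{"fn": "arm_command", "kwargs": {"motion": [[[0,0,1,0,0,0,1],[0,0,2,0,0,0,1],[0,0,3,0,0,0,1],[0,0,3,0,0,0,1]]]}}

```text
time: 20.93
position: [431.2, 175.4, 61.1]
tool_rot: [-0.191, 3.131, 0.003]
ft_force: [-0.4, 0.7, -0.0]
width: 0.0
grip_force: 0.0
```

Request:
{"fn": "arm_command", "kwargs": {"motion": [[[0,0,1,0,0,0,1],[0,0,2,0,0,0,1],[0,0,3,0,0,0,1],[0,0,3,0,0,0,1]]]}}

```text
time: 21.27
position: [431.5, 175.4, 59.2]
tool_rot: [-0.191, 3.13, 0.003]
ft_force: [-2.4, -0.6, 9.4]
width: -0.1
grip_force: 5.4
```

```bash
python3 - <<'E'
from h import *
im,d,K,T=snap("top","top1"); P=cloud(d,K,T); l=(P-MID)@F
cv2.imwrite("pics/c.png",cv2.resize(im[120:300,120:420,::-1],(800,480),interpolation=cv2.INTER_CUBIC))
m=(d>0)&(abs(l[...,1])<150)&(l[...,0]<-70)&(l[...,0]>-125)&(l[...,2]>20)&(abs(l[...,1])>70); print("bar z_p",np.percentile(l[m][:,2],[5,25,50,75,95]).round(1),"x",np.percentile(l[m][:,0],[5,50,95]).round(1))
E
```

```text
bar z_p [50.3 52.4 54.  55.5 57.1] x [-119.4  -96.5  -73.1]
```

View pics/c.png

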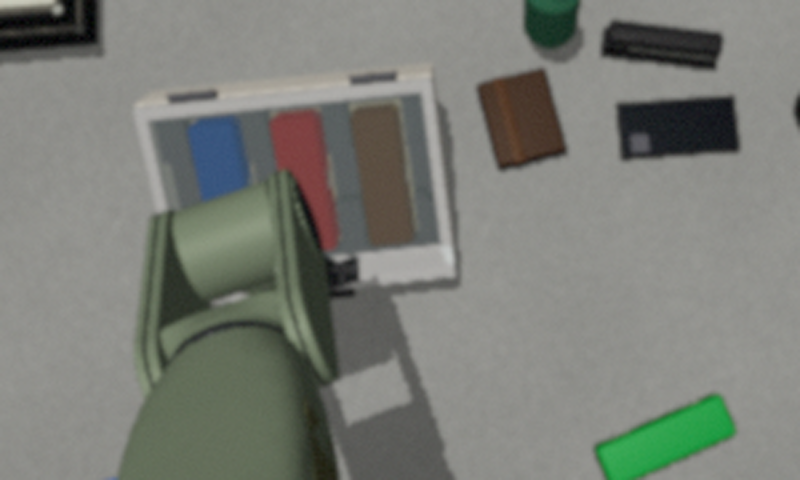

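The crop shows the lid lying shut over all three cases. The contact force rose to 9 N, so it is on its stop. I press a touch more, then back away.

Request:
{"fn": "arm_command", "kwargs": {"motion": [[[0,0,1,0,0,0,1],[0,0,1.5,0,0,0,1],[0,0,1.5,0,0,0,1],[0,0,-5,0,0,0,1],[0,0,-20,0,0,0,1],[0,0,-50,0,0,0,1],[0,0,-90,0,0,0,1],[20,0,-130,0,0,0,1],[40,0,-160,0,0,0,1],[40,0,-160,0,0,0,1],[40,0,-160,0,0,0,1],[40,0,-160,0,0,0,1]]]}}

```text
time: 22.32
position: [390.5, 170.0, 217.4]
tool_rot: [-0.191, 3.132, 0.003]
ft_force: [-0.5, 0.1, 0.3]
width: -0.0
grip_force: 0.0
```

```bash
python3 - <<'E'
from h import *
im,d,K,T=snap("wrist"); P=cloud(d,K,T); l=(P-MID)@F
m=(d>0)&(abs(l[...,1])<145)&(l[...,0]<-85)&(l[...,0]>-112)&(l[...,2]>20)&(l[...,2]<90); q=l[m]
print("bar z_p",np.percentile(q[:,2],[5,50,95]).round(1),len(q))
im,d,K,T=snap("scene"); l=(cloud(d,K,T)-[3.4,-1,6]-MID)@F
m=(d>0)&(abs(l[...,1])<145)&(l[...,0]<-85)&(l[...,0]>-112)&(l[...,2]>20)&(l[...,2]<90); q=l[m]
print("scene",np.percentile(q[:,2],[5,50,95]).round(1),len(q), robot.get_state()["ft_force"].round(1))
E
```

```text
bar z_p [54.7 55.9 57.1] 7222
scene [44.9 51.5 58.2] 503 [ 0.4 -0.2 -0.4]
```

```bash
python3 -c "
from plant import robot
print(robot.hand_in())"
```

```text
the job is handed in; nothing more can be done
None
```

I laid the blue case in the left pocket and the red case in the middle one, both flat, then pushed the lid gently shut and handed the job in after about 22 s; no verdict came back.

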